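Hold a gauge blade snug in a sprung vice

ROBOT

A 6-joint arm with a two-finger parallel gripper is mounted at the origin on the work surface. World frame = base frame: x ahead of the robot, y to its left, z up, the work surface at z = 0. Lengths are in m, angles in rad, forces in N, time in s.
With the tool pointing down it reaches from about 0.2 to 0.875 m from the base axis. Payload 3.4 kg.
Tool frame: the origin (TCP) lies between the finger pads; the fingertips stand 25 mm ahead of it and the grasp point (between the pads) lies 6 mm ahead of it (r.nose_length is the z of the fingertips in the tool frame, in m); z points along the fingers, y is the line along which they close (so a half turn about z gives the same grasp; the last joint's range is limited). The gripper opens to 94 mm and grips with 3 to 60 N. Pads are 16 mm wide; open, the fingers measure 119 mm over their backs; the gripper's body (75 mm by 177 mm) begins 78 mm behind the grasp point.
Start: joints at [0.995, 0.276, 1.505, -0, 1.361, -0.121], TCP at [0.253, 0.517, 0.23] pointing down, gripper open.
Joint ranges: [-2.89, 2.89], [-0.75, 2.08], [0.22, 2.7], [-1.18, 4.32], [0.11, 2.71], [-2.7, 2.7]. Speed limits (rad/s): [2.57, 2.57, 3.14, 3.14, 3.14, 3.14].

INTERFACE

Orientations are given as a unit quaternion [w, x, y, z].
In Python, from plant import r, gripper_to, inverse_kinematics, vision, models, telemetry gives the robot as it stands. Calls block until the motion is done:
- r.move_to(position, orientation): joint-space move of the TCP to a pose.
- r.move_l(position, rot=None, vel=0.15, guard=None): straight line of the TCP; rot=None keeps the orientation; vel is the mean speed in m/s. With guard (N) it stops when the force on the tool has changed by that much, and returns True; else False.
- r.movej(angles): joint-space move.
- gripper_to(opening, f_grip=None): finger opening in m; f_grip is the grip in N (None keeps the last); returns when the fingers have stopped.
- r.hold(seconds).
- inverse_kinematics(position, orientation): joint angles nearest the present ones, or None.
- vision.snapshot(name): name is "scene" or "top"; returns the picture (384x512x3 uint8, red, green, blue); there is no depth.
- vision.get_calibration(name): a dict with "fx", "fy", "cx", "cy" (pixels), "position" and "orientation" of the camera in the world. Camera axes: x right, y down, z forward; pixel columns grow to the right and rows downward; lengths in m; the calibration is good to about 2 mm. A picture is of the moment at which its call begins. get_calibration takes no time and is no camera call.
A pose or a line that the arm cannot do raises r.PlanningError and nothing moves.
- r.sign_off(): hands the job in; it is judged then, once.
Trained networks look in the newest picture that a camera, given by its name, has taken for a name from the list of things; names that differ only in an ending like _2 or _b are one class to them, and where a whole thing is asked for, a point or a joint stands for the part that bears it (a point fixed in the world has none). Each returns a list of dicts, best first, with "score" (0 to 1); they miss things now and then, are a little off and sometimes report something else, mostly with a low value. They report only what shows in the picture. A call takes as long as a camera call. They do not tell look-alikes from the thing itself.
- models.boxes_of(thing, camera): "at" ([x, y, z] in m, in world coordinates, good to about 4 mm: the middle of the surface that is visible of it).
- models.regions_of(thing, camera): "pixels" (384x512 bool, what is visible of it).
- models.mark_of(thing, camera): "at" ([x, y, z] in m, in world coordinates, good to about 4 mm: a listed point, or the origin of a listed thing).
Readings, each from a call of its own:
- telemetry.current_t(): time.
- telemetry.current_joints(): joint angles.
- telemetry.current_dq(): joint speeds.
- telemetry.current_joint_efforts(): joint torques, N m.
- telemetry.current_ee_pos(): TCP position.
- telemetry.current_tool_rot(): TCP orientation.
- telemetry.current_wrist_force(): force on the tool from outside, world axes, zero at the start.
- telemetry.current_torque(): the same for the moment, N m.
- telemetry.current_opening(): finger opening in m.
- telemetry.current_finger_force(): force on a finger pad.
Only numpy, scipy, OpenCV 4.12 (cv2) and the standard library are available. Lean on these libraries where they do the work, as an engineer would, in place of code of your own. Each camera call takes 0.05 s, during which the arm holds its last target. There are 200 camera calls.

TASK

Check the sprung vice's jaws with the gauge that fits its gap snugly, which is the thick one with the oblong grip (the thin one with the round grip would hang loose in it). Lift that gauge out of the stand and slide its blade straight down between the two jaws, faces flat against the jaws, until it drags between both of them and the dark line across the middle of the blade is level with the jaw tops. Finish holding it by its grip at that depth, still and upright; do not let go, and leave the thin gauge hanging in the stand and the bottle, wrench and collar where they are.

Things in the scene. Friction and masses are not known exactly. Their poses are not given: they have to be found in the camera images.
- gauge: The gauge to use, loose, about 150 g. Origin: centre of the underside of its flange, z up; it starts 90 mm above the table. Above it: aluminium flange 26 (x) x 36 (y) x 5 mm, then a black oblong grip 16 (x) x 34 (y) mm from z = 5 to 45 mm; grip it across the 16 mm at about z = 27 mm. The blade hangs below (see its tip). A half turn about z makes no difference.
- thin_gauge: The other gauge, loose, not to be used or moved: same layout, round grip 22 mm in diameter, 40 mm tall on a round flange 30 mm in diameter; blade only 2 mm thick. It also hangs in the stand. The two may have swapped places.
- stand: Fixed gauge stand 70 (x) x 200 (y) x 90 mm high; origin at the centre of its underside. Two aluminium rails along its y axis, 12 mm apart, tops at 90 mm: the blades hang between them, flanges resting on them, a gauge about 50 mm either side of the middle. Gauges lift straight up.
- vice: Fixed grey sprung vice, base 150 (x) x 80 (y) mm; origin at the centre of its underside, z up. Two upright steel jaw plates face each other across its x axis; the gap between them is a slit along its y axis, open at the top. End blocks 82 mm high, jaws 92 mm. It stands on one side of the table, the stand on the other, each turned by up to 0.45 rad.
- vice_mouth (a point): Middle of the gap between the jaws, level with the jaw tops, 92 mm above the table; axes as the vice's. At rest the gap is 3 mm wide, 60 mm along y, over 70 mm deep; its top 10 mm flares to 13 mm wide as a lead-in. At the right depth the gauge's origin is 35 mm above this point.
- jaw_far: Jaw plate on the vice's +x side, 14 mm thick, 60 mm wide; origin on its top edge, in the plane of its gap face. A spring presses it towards the gap against a stop, about 2.5 N at rest plus 0.7 N per mm; it can be pushed out to +x by up to 8 mm. Centred, the blade pushes each jaw out 2 mm.
- jaw_near: Jaw plate on the vice's -x side, the mirror image of jaw_far; it is pushed out to -x.
- oil_bottle: Bystander: bottle 52 mm in diameter, 130 mm tall, origin at its underside.
- wrench: Bystander: wrench lying flat.
- collar: Bystander: steel shaft collar 56 mm in diameter, 22 mm tall.
- gauge_tip (a point): Tip of that gauge's steel blade, 70 mm below its origin; axes as the gauge's. The blade is 7 mm thick (x), 24 mm wide (y), 70 mm long; its lowest 18 mm tapers to about 2.5 mm thick. A dark line crosses the blade 35 mm above the tip.
Not all that is in view belongs to the job. Leave any turquoise or yellow look-alike of the gauge alone.

How it is judged:
On the way:
1. the thick gauge is lifted clear of the stand in the gripper (height (world z) of gauge above 0.15 m and contact force between the fingers and gauge above 1 N and contact force between gauge and stand below 0.1 N), for 0.1 s.
At the end, for the whole second after the job is handed in: The thick gauge's blade is between the jaws with its dark line within 8 mm of the jaw tops, within 18 mm of the middle of the slit's length, upright within 0.12 rad and square to the jaws within 0.15 rad, pressed by each jaw with more than 1.2 N, still, and gripped by the fingers with more than 2 N (z of gauge in the frame of vice_mouth between 0.027 and 0.043 m and y of gauge in the frame of vice_mouth between -0.018 and 0.018 m and x of gauge in the frame of vice_mouth between -0.006 and 0.006 m and angle between gauge's own z axis and vertical below 0.12 rad and angle between the x axis of gauge and the x axis of vice, either way round below 0.15 rad and contact force between gauge and jaw_far above 1.2 N and contact force between gauge and jaw_near above 1.2 N and contact force between the fingers and gauge above 2 N and linear speed of gauge below 0.01 m/s); the arm keeps its last pose, push and grip.
It fails at once if the thin gauge is disturbed (distance of thin_gauge from where it was at the start of the episode above 0.025 m).
It fails at once if a bystander is moved (distance of any of oil_bottle, wrench, collar from where it was at the start of the episode above 0.03 m).
It also fails if it takes over 40 s, if anything falls off the work surface, if the arm or the gripper's body presses on something with over 40 N, if the wrist force passes 120 N, or if a joint passes its speed limit or range.

## Working session

There is one attempt and no reset: what is moved stays moved. The work goes in short steps, each a Python script; the robot and the scene stay as the last script left them, time stands still between calls to the robot, and variables do not carry over. Pictures are saved under pics/ and viewed, at most 10 in all, crops included, and the job is handed in when it is done.

```bash
mkdir -p pics; ls
python3 - <<'E'
from plant import r, vision, models, telemetry
import cv2, numpy as np
for c in ("scene","top"):
    im=vision.snapshot(c); cv2.imwrite(f"pics/{c}0.png",im[:,:,::-1])
    k=vision.get_calibration(c); print(c,{a:np.round(b,3).tolist() for a,b in k.items()})
    for t in ("gauge","thin_gauge","stand","vice","vice_mouth","jaw_far","jaw_near","oil_bottle","wrench","collar"):
        print(t,[(round(d["score"],2),np.round(d["at"],3).tolist()) for d in models.mark_of(t,c)])
print(telemetry.current_t())
E
```

```text
pics
scene {'fx': 362.395, 'fy': 362.395, 'cx': 255.661, 'cy': 188.879, 'position': [1.095, 0.395, 0.664], 'orientation': [-0.18, 0.368, 0.828, -0.384]}
gauge [(0.97, [0.413, 0.334, 0.016]), (0.73, [0.732, 0.148, 0.018]), (0.69, [0.585, 0.16, 0.091]), (0.6, [0.425, 0.161, 0.013])]
thin_gauge [(0.85, [0.564, 0.271, 0.091]), (0.69, [0.525, -0.422, -0.001]), (0.68, [0.586, 0.161, 0.094])]
stand [(0.56, [0.569, 0.215, -0.0])]
vice [(0.61, [0.539, -0.182, 0.088]), (0.6, [0.538, -0.183, 0.0])]
vice_mouth [(0.87, [0.536, -0.184, 0.093]), (0.6, [0.459, 0.01, 0.004])]
jaw_far [(0.75, [0.571, 0.27, 0.09]), (0.63, [0.542, -0.181, 0.09])]
jaw_near [(0.66, [0.538, -0.182, 0.091]), (0.59, [0.523, -0.42, -0.002])]
oil_bottle [(0.67, [0.694, -0.004, 0.001]), (0.46, [0.542, -0.183, 0.09])]
wrench [(0.64, [0.524, -0.419, 0.001]), (0.49, [0.695, -0.004, -0.001])]
collar [(0.88, [0.461, 0.01, 0.0])]
top {'fx': 495.482, 'fy': 495.482, 'cx': 258.368, 'cy': 195.901, 'position': [0.413, -0.04, 1.317], 'orientation': [0.044, -0.697, 0.714, -0.055]}
gauge [(0.97, [0.412, 0.338, 0.008]), (0.62, [0.731, 0.152, 0.017]), (0.6, [0.423, 0.158, 0.019]), (0.51, [0.583, 0.162, 0.089])]
thin_gauge [(0.71, [0.566, 0.273, 0.087])]
stand [(0.6, [0.572, 0.212, 0.0])]
vice [(0.67, [0.536, -0.185, -0.002])]
vice_mouth [(0.88, [0.536, -0.183, 0.096])]
jaw_far [(0.51, [0.541, -0.183, 0.088])]
jaw_near [(0.57, [0.538, -0.182, 0.091])]
oil_bottle [(0.65, [0.696, -0.007, -0.001])]
wrench [(0.68, [0.527, -0.421, -0.0])]
collar [(0.59, [0.461, 0.012, 0.001])]
1.1
```

Run:
```python
import cv2, numpy as np
a=cv2.imread("pics/scene0.png");b=cv2.imread("pics/top0.png")
cv2.imwrite("pics/scene0b.png",cv2.resize(a,(768,576),interpolation=cv2.INTER_CUBIC))
cv2.imwrite("pics/top0b.png",cv2.resize(b,(768,576),interpolation=cv2.INTER_CUBIC))
```

```text
(no output)
```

View pics/scene0b.png

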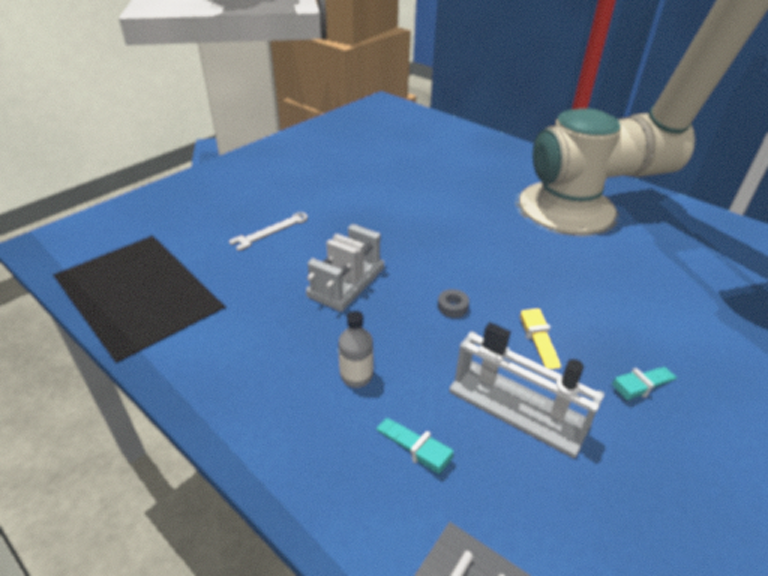

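View pics/top0b.png

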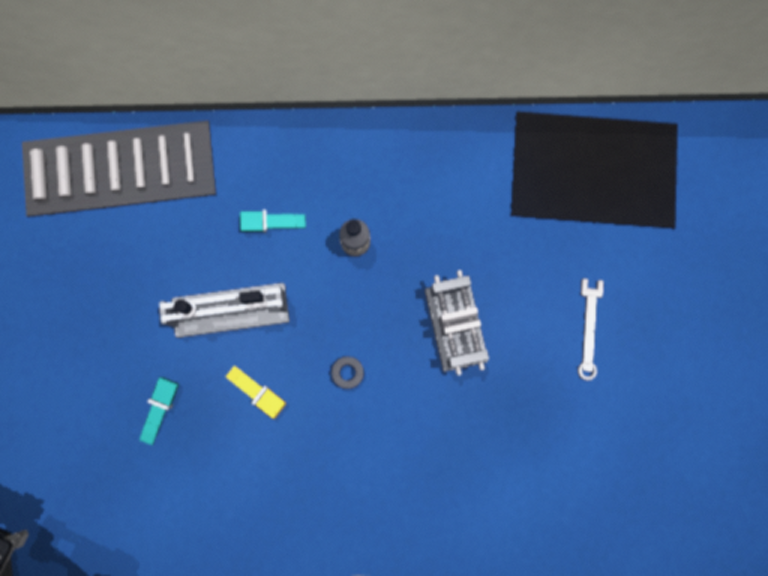

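Candidates at 768-px scale in the scene picture:
- Black grip (495,338), top (252,296). It is oblong.
- Black grip (572,374), top (182,307). It is round.
- Turquoise at (640,383) and (425,445), and yellow at (540,338). These are look-alikes lying on the table.

The black oblong grip fits the description. I'll confirm it in a rectified, enlarged crop and measure the yaws there too.

```bash
cat > h.py <<'E'
import numpy as np, cv2
from scipy.spatial.transform import Rotation as R
from plant import vision
def proj(P,c):
    k=vision.get_calibration(c); q=np.array(k["orientation"])
    M=R.from_quat(q[[1,2,3,0]]).as_matrix()
    p=(np.atleast_2d(P)-k["position"])@M
    return np.c_[k["fx"]*p[:,0]/p[:,2]+k["cx"],k["fy"]*p[:,1]/p[:,2]+k["cy"]].astype(np.float32)
def rect(im,c,ctr,z,w,h,s):
    """metric view of plane z: image right=-y, up=+x, s m/px"""
    px=np.float32([[0,0],[w,0],[w,h],[0,h]])
    W=[[ctr[0]+(h/2-v)*s,ctr[1]+(w/2-u)*s,z] for u,v in px]
    H=cv2.getPerspectiveTransform(proj(W,c),px)
    return cv2.warpPerspective(im,H,(w,h),flags=cv2.INTER_CUBIC)
E
python3 - <<'E'
from h import *
T=cv2.imread("pics/top0.png");S=cv2.imread("pics/scene0.png")
v=(0.537,-0.183); s=(.575,.216)
a=[rect(T,"top",v,.092,400,300,.0004),rect(S,"scene",v,.092,400,300,.0004)]
b=[rect(T,"top",s,.090,400,300,.0005),cv2.resize(S[205:310,290:430],(400,300),interpolation=cv2.INTER_CUBIC)]
for m in a+b[:1]: cv2.drawMarker(m,(200,150),(0,0,255),0,10)
cv2.imwrite("pics/rect.png",np.vstack([np.hstack(a),np.hstack(b)]))
E
```

```text
(no output)
```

View pics/rect.png

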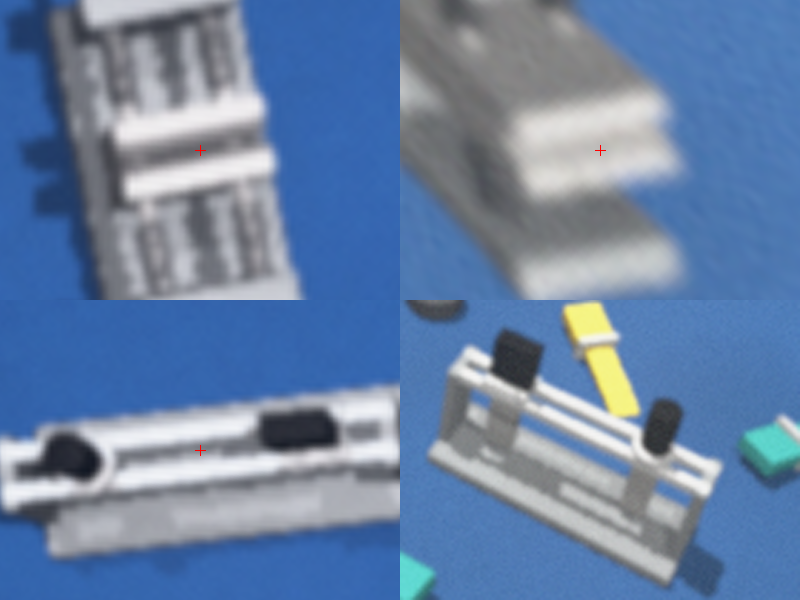

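Confirmed: in the lower-right crop the gauge at (517,360) has a square-sided oblong grip and the other at (660,427) is round. The slit in the top-left panel runs at about 0.19 rad. Next I'll refine the grip pose by silhouette fit and the angles by edge sharpness.

Run:
```python
from h import *
from scipy.optimize import minimize
I={c:cv2.imread(f"pics/{c}0.png") for c in("top","scene")}
def poly(p):
    c,s=np.cos(p[2]),np.sin(p[2])
    return np.array([[p[0]+c*a-s*b,p[1]+s*a+c*b,z] for a in(-.008,.008) for b in(-.017,.017) for z in(.095,.135)])
p0=np.array([.584,.161,.16]); K=8; D={}
for c in I:
    u,v=np.round(proj([*p0[:2],.115],c)[0]).astype(int)-20
    g=cv2.resize(I[c][v:v+40,u:u+40].max(2),None,fx=K,fy=K,interpolation=cv2.INTER_CUBIC)
    D[c]=(u,v,np.clip((g.astype(float)-30)/100,0,1))
def cost(p,cs=tuple(I)):
    t=0
    for c in cs:
        u,v,g=D[c]; q=cv2.convexHull(((proj(poly(p),c)-[u,v]+.5)*K*16).astype(np.int32))
        m=np.zeros(g.shape,np.uint8); cv2.fillConvexPoly(m,q,255,cv2.LINE_AA,4)
        m=cv2.GaussianBlur(m,(0,0),5)/255.
        # compare only near the hull
        w=cv2.dilate(m,np.ones((41,41)))>.1
        t+=(abs((1-m)-g)*w).sum()/K/K
    return t
for cs in (("top",),("scene",),("top","scene")):
    o=min((minimize(lambda d:cost(p0+d*[.005,.005,.1],cs),[0,0,y],method="Nelder-Mead",options=dict(initial_simplex=np.array([[0,0,y],[1,0,y],[0,1,y],[0,0,y+1]]))) for y in(-.5,0,.5)),key=lambda o:o.fun)
    print(cs,p0+o.x*[.005,.005,.1],o.fun)
# angles by sharpest row profile
for n,ctr,z,w,h in(("vice",(.538,-.182),.092,110,100),("stand",(.575,.216),.09,360,90)):
    best=[]
    for a in np.arange(0,.35,.01):
        m=rect(I["top"],"top",ctr,z,400,300,.0004 if n=="vice" else .0005)
        m=cv2.warpAffine(cv2.cvtColor(m,6).astype(np.float32),cv2.getRotationMatrix2D((200,150),-np.degrees(a),1),(400,300))
        pr=m[150-h//2:150+h//2,200-w//2:200+w//2].mean(1); best.append((pr.var(),round(a,2),pr))
    b=max(best,key=lambda t:t[0]); print(n,b[1],b[2][::4].astype(int))
```

```text
('top',) [ 0.58124459  0.16424908 -0.17445842] 63.73997549019609
('scene',) [0.58072885 0.15898975 0.40511337] 148.30382965686275
('top', 'scene') [0.58130048 0.1621934  0.40092579] 223.23897671568628
vice 0.2 [175 189 208 225 234 237 235 223 199 167 141 122 110 109 121 147 184 216
 233 237 234 218 184 147 131]
stand 0.12 [115 144 167 177 181 180 174 166 147 119  96  91  98 122 164 205 226 226
 200 154 117 113 129]
```

```bash
cat >> h.py <<'E'
def down(yaw,flip):
    c,s=np.cos(yaw),np.sin(yaw); y=np.array([c,s,0])*(-1 if flip else 1); z=np.array([0,0,-1.])
    return R.from_matrix(np.c_[np.cross(y,z),y,z]).as_quat()[[3,0,1,2]]
E
python3 - <<'E'
from h import *
from plant import r,inverse_kinematics,gripper_to,telemetry as t
for f in(0,1):
    for p,y in(((.582,.162,.123),.125),((.5385,-.182,.16),.2)):
        q=inverse_kinematics(p,down(y,f)); print(f,None if q is None else np.round(q,2))
E
```

```text
0 [ 0.16  0.39  1.6  -0.    1.14  0.03]
0 [-0.45  0.31  1.63 -0.    1.2  -0.65]
1 None
1 [-0.45  0.31  1.63 -0.    1.2   2.49]
```

Run:
```python
from h import *
from plant import r,gripper_to,models,telemetry as t
q=down(.125,0)
gripper_to(.06,40)
r.move_to([.582,.162,.23],q)
im=vision.snapshot("scene")
print(r.move_l([.582,.162,.123],vel=.12,guard=8), t.current_ee_pos())
print(gripper_to(.0,40),t.current_opening(),t.current_finger_force(),t.current_wrist_force())
im2=vision.snapshot("scene")
cv2.imwrite("pics/g.png",np.hstack([cv2.resize(m[150:310,270:430,::-1],(400,400),interpolation=2) for m in(im,im2)]))
print(t.current_t())
```

```text
False [0.58260695 0.16217256 0.12374218]
False 0.015604250374341818 40.0001460313797 [-0.51269813  0.87464022  1.0808788 ]
5.4583
```

View pics/g.png

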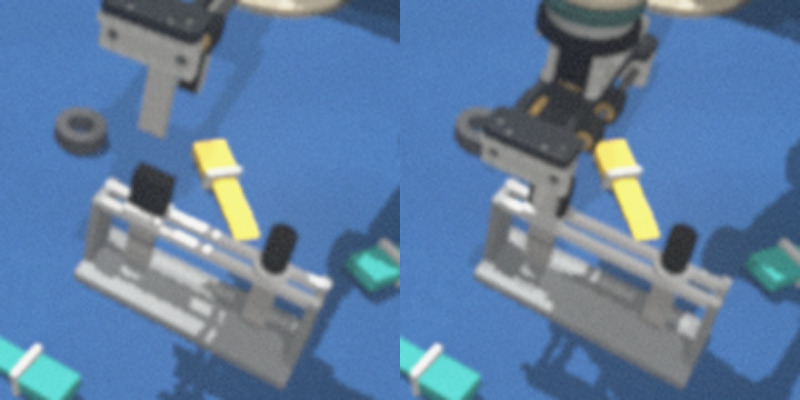

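The right panel shows the fingers on the oblong grip at (545,195), and the opening of 15.6 mm matches its 16 mm. The thin gauge at (680,250) is untouched. Next: lift, carry and look above the vice.

Run:
```python
from h import *
from plant import r,gripper_to,models,telemetry as t
r.move_l([.582,.162,.29],vel=.12); r.hold(.2)
print(t.current_opening(),t.current_finger_force(),t.current_wrist_force())
r.move_to([.5385,-.182,.29],down(.2,0))
r.move_l([.5385,-.182,.225],vel=.12); r.hold(.3)
print(t.current_ee_pos(),t.current_wrist_force(),t.current_torque())
out=[]
for c in("scene","top"):
    im=vision.snapshot(c); u,v=proj([.5385,-.182,.15],c)[0].astype(int)
    out.append(cv2.resize(im[max(v-50,0):v+50,u-50:u+50,::-1],(400,400),interpolation=2))
    for n in("gauge_tip","gauge","vice_mouth"):
        print(c,n,[(round(d["score"],2),np.round(d["at"],4).tolist()) for d in models.mark_of(n,c)])
cv2.imwrite("pics/v.png",np.hstack(out)); print(t.current_t())
```

```text
0.015903838103456913 39.99970614910126 [ 0.96478972 -0.16351619 -1.81766322]
[ 0.53881205 -0.18216702  0.2256942 ] [-0.65241339  0.57919528 -1.34730057] [-0.00537562  0.04319583 -0.00031795]
scene gauge_tip [(0.96, [0.3464, 0.3636, -0.0005]), (0.83, [0.7336, 0.0805, 0.0013]), (0.66, [0.4676, 0.2141, 0.0026]), (0.64, [0.5428, -0.1838, 0.1227])]
scene gauge [(0.72, [0.5379, -0.1825, 0.0898]), (0.7, [0.4115, 0.3357, 0.0151]), (0.66, [0.4214, 0.1578, 0.0137]), (0.65, [0.5434, -0.1865, 0.1956]), (0.6, [0.7343, 0.1477, 0.0163])]
scene vice_mouth [(0.69, [0.5364, -0.1825, 0.091])]
top gauge_tip [(0.83, [0.348, 0.3628, 0.0041]), (0.64, [0.7356, 0.0829, 0.0017]), (0.56, [0.4654, 0.2191, 0.0053])]
top gauge [(0.88, [0.7338, 0.1516, 0.0142]), (0.87, [0.428, 0.1593, 0.0177]), (0.61, [0.413, 0.3366, 0.0095]), (0.49, [0.5287, -0.4233, 0.0005])]
top vice_mouth []
9.9
```

View pics/v.png

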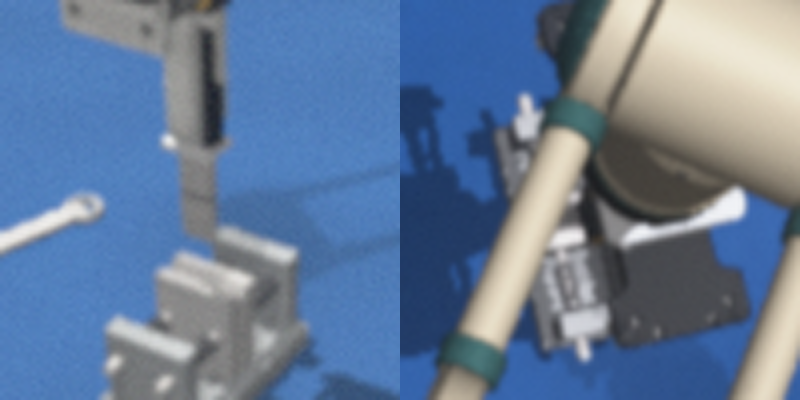

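The left panel shows the gauge upright in the gripper, dark line at (197,195) and blade tip at (200,238), just above the slit at (210,275). I'll go down in guarded steps and watch the sideways force.

Run:
```python
from h import *
from plant import r,telemetry as t
u,v=proj([.5385,-.182,.15],"scene")[0].astype(int)
print("tip expected in crop",(proj([.5388,-.1822,.1227],"scene")[0]-[u-50,v-50])*4, "mouth",(proj([.5385,-.182,.092],"scene")[0]-[u-50,v-50])*4)
ax=np.array([np.cos(.2),np.sin(.2),0]); ay=np.array([-ax[1],ax[0],0])
F0=np.array(t.current_wrist_force())
for z in(.195,.188,.182,.176):
    h=r.move_l([.5385,-.182,z],vel=.05,guard=12); r.hold(.15)
    F=np.array(t.current_wrist_force())-F0; print(z,h,np.round(t.current_ee_pos(),4),"Fx %.2f Fy %.2f Fz %.2f"%(F@ax,F@ay,F[2]),np.round(t.current_torque(),2))
    if h: break
print(t.current_t())
```

```text
tip expected in crop [201.06433105 235.50360107] mouth [202.99914551 273.28100586]
0.195 False [ 0.5388 -0.1821  0.1954] Fx -1.56 Fy 0.08 Fz -0.93 [-0.06  0.03 -0.02]
0.188 False [ 0.5386 -0.182   0.188 ] Fx -0.83 Fy -0.07 Fz -0.41 [-0.05  0.06  0.05]
0.182 False [ 0.5383 -0.1823  0.1817] Fx -1.48 Fy -1.59 Fz -2.86 [-0.45  0.17 -0.03]
0.176 False [ 0.5384 -0.182   0.1755] Fx -1.49 Fy -2.02 Fz -3.02 [-0.47  0.17 -0.01]
12.075
```

```bash
cat >> h.py <<'E'
def feel(n=15):
    from plant import r,telemetry as t
    F=[];M=[]
    for _ in range(n): r.hold(.02); F.append(t.current_wrist_force()); M.append(t.current_torque())
    c,s=np.cos(.2),np.sin(.2); Q=np.array([[c,s,0],[-s,c,0],[0,0,1]])
    return np.round(Q@np.mean(F,0),2),np.round(np.std(F,0),2),np.round(Q@np.mean(M,0),3)
E
python3 - <<'E'
from h import *
from plant import r,telemetry as t
print(feel())
for z in(.168,.160):
    h=r.move_l([.5385,-.182,z],vel=.05,guard=15); r.hold(.1)
    print(z,h,np.round(t.current_ee_pos(),4),*feel(),t.current_opening())
    if h: break
im=vision.snapshot("scene"); u,v=proj([.5385,-.182,.12],"scene")[0].astype(int)
cv2.imwrite("pics/i.png",cv2.resize(im[v-45:v+45,u-50:u+50,::-1],(800,600)[:2],interpolation=2)); print(t.current_t())
E
```

```text
(array([-0.44, -1.1 , -3.82]), array([0.4 , 0.48, 0.44]), array([-0.368,  0.198, -0.029]))
0.168 False [ 0.5385 -0.182   0.1679] [-0.79 -0.99 -1.35] [0.44 0.41 0.55] [-0.293  0.251 -0.032] 0.01566765440469093
0.16 False [ 0.5383 -0.1819  0.1595] [-0.09 -1.34 -3.82] [0.66 0.5  0.88] [-0.325  0.163 -0.056] 0.015421708868616345
13.6917
```

View pics/i.png

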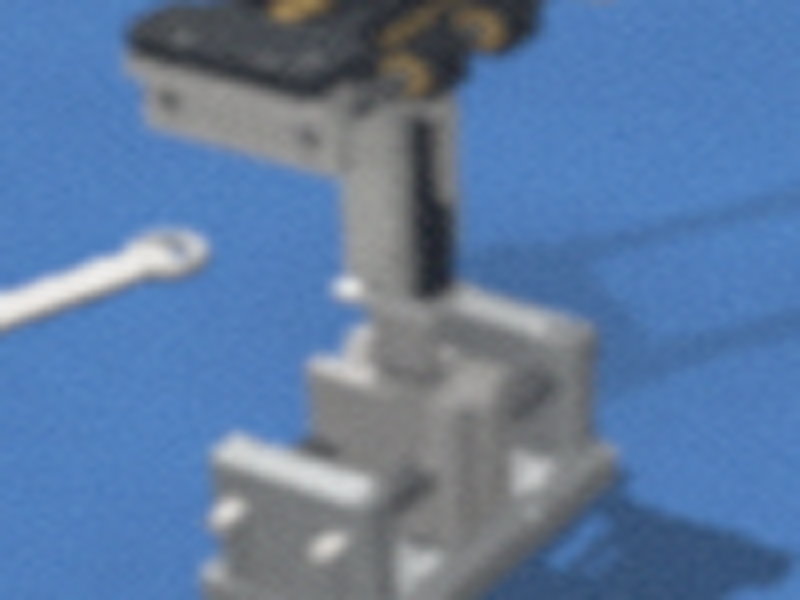

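The picture shows the gauge upright between both jaws and about mid-slit. Its dark line at (405,375) is level with the jaw tops, both jaws are pushed out, and the sideways force is near zero. I'll settle and hand in.

Run:
```python
from h import *
from plant import r,telemetry as t
r.hold(.5); print(feel(),t.current_finger_force(),t.current_ee_pos(),np.abs(t.current_dq()).max()); print(r.sign_off())
```

```text
(array([-0.64, -0.75, -5.53]), array([0.37, 0.45, 0.48]), array([-0.198,  0.182, -0.078])) 39.999632835388184 [ 0.53837054 -0.18182996  0.15993435] 0.001305435877178569
the job is handed in; nothing more can be done
None
```

I handed the job in at about 15 s: the thick gauge is held upright and still between the vice's jaws, with its dark line level with the jaw tops. The sideways force was near zero, so both jaws should be pressing, though the wrist also read a steady downward 5.5 N that I can't explain; no verdict came back.

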